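# Set and start the bench timer

## Robot

A 7-joint arm with a two-finger parallel gripper is mounted at the origin on the work surface. World frame = base frame: x ahead of the robot, y to its left, z up, the work surface at z = 0. Lengths are in m, angles in rad, forces in N, time in s.
With the tool pointing down it reaches from about 0.4 to 0.875 m from the base axis. Payload 4.4 kg.
Tool frame: the origin (TCP) lies midway between the tips of the shut fingers; the grasp point (between the pads) lies 19 mm behind it; z points along the fingers, y is the line along which they close (so a half turn about z gives the same grasp; the last joint's range is limited). The gripper opens to 85 mm and grips with 20 to 120 N. Pads are 22 mm wide; open, the fingers measure 114 mm over their backs; the gripper's body (76 mm by 85 mm) begins 54 mm behind the grasp point. The pads swing forward as they close: fully open they stand 13 mm farther back than shut.
Start: joints at [-1.337, 0.628, 0.038, 1.517, -0.027, 0.996, -0.02], TCP at [0.192, 0.621, 0.231] pointing down, gripper open.
Joint ranges: [-3.06, 3.06], [-0.37, 2.12], [-1.25, 1.32], [0.18, 2.47], [-1.1, 4.24], [0.23, 1.98], [-2.94, 2.94]. Speed limits (rad/s): [2.57, 2.57, 3.14, 3.14, 3.14, 3.14, 3.14].

## Interface

Orientations are given as a unit quaternion [w, x, y, z].
In Python, from workcell import bot gives the robot as it stands. The module is installed in compiled form; this text tells all that it offers.
- The arm moves only by the tool arm_command, never from a script. Its argument "deltas" is a list of rows, each an object with "slide": the shift along the tool's x, y, z in mm, a list of three; "twist": the turn about the tool's z in degrees. A call has 1 to 5 rows; each row is the pose to reach, as a shift and turn from the pose commanded when the call began, along the tool's axes at that moment; what a row does not reach only later rows make up. A row lasts 1/8 s, in which the tool goes at most 62.5 mm and 10.7 degrees, less where a joint would pass 70% of its speed; a pose out of reach is approached as far as the arm can. A call with a gripper value outside its range is refused whole. "jaw" is the closure in counts, from 0 (fully open) to 255 (shut), set as the call begins (left out, the last holds). The fingers move at their own pace and stop on an object; the grip force is fixed at half the most. Time passes only in rows, so rows that repeat a pose let the fingers close. It gives the time, the measured TCP pose, the force, the opening and the grip force at its end, in the units of the state.
- bot.get_obs(): the state, without advancing time (a new reading comes with each control period).
- bot.camera(name): name is "side" or "top" or "wrist"; returns a dict with "pixels" (420x560x3 uint8, blue, green, red), "range_z" (420x560 float32, m along the optical axis (not along the pixel's ray), 0 where there is no reading), "camera_matrix" (3x3 intrinsics, pixels), "world_from_camera" (4x4, takes a point from camera to world coordinates). Camera axes: x right, y up, looking along -z (the intrinsics and any distortion apply to the point x, -y, -z); pixel columns grow to the right and rows downward; lengths in m; the calibration is good to about 2 mm. A picture is of the moment at which its call begins.
- bot.job_done(): hands the job in; it is judged then, once.
The state is a dict: "t": time; "joint_pos": joint angles; "joint_velocities": joint speeds; "effort": joint torques, N m; "eef_pos": TCP position; "orientation": TCP orientation; "wrist_force": force on the tool from outside, world axes, zero at the start; "wrist_torque": the same for the moment, N m; "width": finger opening in m; "gripper_force": force on a finger pad.
Only numpy, scipy, OpenCV 4.12 (cv2) and the standard library are available. Lean on these libraries where they do the work, as an engineer would, in place of code of your own. Each camera call takes 0.05 s, during which the arm holds its last target. There are 200 camera calls.

## Task

On the jeweller's bench, turn the loose timer's black dial clockwise until its white pointer stands on the red mark, holding the timer down meanwhile with a firm but gentle press (about 12 N, never over 25 N) so that it stays where it is and does not spin or slide. Then start it by pressing its green button fully down and letting it go. Leave the timer in its place and do not disturb the other things on the bench.

Things in the scene. Friction and masses are not known exactly. Their poses are not given: they have to be found in the camera images.
- board: fixed wooden working board 460 x 920 x 4 mm lying on the bench under the timer and the small things; origin: centre of its underside; its top, 4 mm above the bench, is the surface they stand on
- timer: free-standing white timer case (about 0.3 kg), 104 (its x) x 150 (its y) x 38 mm high, standing loose on four small rubber feet at its x +-34, y +-62 mm. Origin: centre of its underside, on the board; z up. Dial axis at its (0, -22) mm, start button at its (0, +51) mm.
- dial_grip (a point): point on the dial's axis at the height to grip, 63 mm above the board, half-way up the grip bar. The black dial is a disc 80 mm across, its top 47 mm above the board, with an upright bar grip on it 46 mm long, 16 mm thick, from 47 to 75 mm above the board; disc and bar turn together. The point's axes are the case's.
- dial (a joint): dial angle (rad), 0 to 4.7, grows clockwise seen from above, stays where it is left. The white pointer line runs along the bar from the axis to the disc's rim; seen from above in the timer's frame it points at the angle 2.356 - dial (counter-clockwise from the timer's +x).
- marker (a joint): angle of the red mark (rad), in the same measure: the pointer stands on the mark when dial = marker. The mark stays put. The dial is stiff (about 0.22 N m), stiffer than the grip of the timer's feet on the board: unless the dial is pressed down meanwhile (12 N is ample; below 6 N it may slip) the whole case spins with it. Dial and case are rigid, with no give under the press.
- pointer_tip (a point): outer end of the dial's white pointer line, on the disc's rim, 40 mm from the dial's axis
- mark_tip (a point): inner end of the red mark (a flush tab 11 x 8 mm on the grey scale round the dial), 40 mm from the dial's axis; always clockwise of the pointer at the start
- start_top (a point): top centre of the round green start button, 26 mm across, 50 mm above the board when up
- start (a joint): travel of the start button (m): 0 up, 0.005 fully down, which takes about 5 N; springs back
- file_wide_mid (a point): wide flat hand file, steel blade and round wooden handle, about 235 mm long, 29 mm high; lies near the timer. Point: at its middle, half-way up. To be left alone.
- file_slim_mid (a point): slim file with wooden handle, about 230 mm long, 29 mm high. Point: at its middle, half-way up. To be left alone.
- file_flat_mid (a point): flat pointed file with wooden handle, about 245 mm long, 29 mm high. Point: at its middle, half-way up. To be left alone.
- pen_cup_mid (a point): dark round cup 84 mm wide, 95 mm high, with pencils and brushes standing to 175 mm. Point: at its middle, half-way up. To be left alone.
- parts_box_mid (a point): clear open box 85 x 130 x 42 mm with a blue latch and small parts. Point: at its middle, half-way up. To be left alone.
- jar_mid (a point): amber jar with white cap, 52 mm wide, 75 mm high; stands near the timer. Point: at its middle, half-way up. To be left alone.
- ring_block_mid (a point): wooden block 70 x 50 x 22 mm with small brass cones to 34 mm. Point: at its middle, half-way up. To be left alone.
Things that resemble listed ones, but are neither listed nor needed, are in the scene too. Leave any orange look-alike of the timer alone.

How it is judged:
By the outcome, as a careful person would: the job done as asked, in the order asked, and still so for the second after the job is handed in, with the robot touching nothing.
It also fails if it takes over 64 s, if anything falls off the work surface, if the arm or the gripper's body presses on something with over 40 N, if the wrist force passes 120 N, or if a joint passes its speed limit or range.

## Working session

There is one attempt and no reset: what is moved stays moved. The work goes in short steps, Python scripts to look and compute and a tool call to move; the robot and the scene stay as the last step left them, time stands still between calls to the robot, and variables do not carry over. Pictures are saved under pics/ and viewed, at most 10 in all, crops included, and the job is handed in when it is done.

Besides the shell and the picture viewer there is one more tool, called after "Call:" in YAML: its name, and indented under it one key for each argument. arm_command: Moves the arm, as the interface text tells. Its arguments: {"type":"object","properties":{"deltas":{"type":"array","items":{"type":"object","properties":{"slide":{"type":"array","items":{"type":"number"}},"twist":{"type":"number"}}}},"jaw":{"type":"number"}},"required":["deltas"]}

```bash
mkdir -p pics
python3 - <<'E'
from workcell import bot
import cv2,numpy as np
o=bot.get_obs()
for k in ['t','eef_pos','orientation','wrist_force','width']:print(k,o[k])
for n in ['top','side']:
    c=bot.camera(n);cv2.imwrite(f'pics/{n}0.png',c['pixels']);print(n,c['camera_matrix'].tolist(),c['world_from_camera'].round(3).tolist(),[k for k in c])
    np.savez(f'{n}0.npz',**c)
E
```

```text
t 0.0
eef_pos [0.19170604 0.62042549 0.23038833]
orientation [-1.47097147e-04  1.49313886e-01  9.88789381e-01 -9.49865006e-04]
wrist_force [-0.1785269   0.16129313 -0.39624402]
width 0.0854955192138716
top [[523.5937286809606, 0.0, 283.81985641810974], [0.0, 523.5937286809606, 208.98943978450458], [0.0, 0.0, 1.0]] [[0.018, 0.997, -0.077, 0.343], [-1.0, 0.018, -0.012, 0.012], [-0.011, 0.078, 0.997, 1.556], [0.0, 0.0, 0.0, 1.0]] ['pixels', 'range_z', 'camera_matrix', 'world_from_camera']
side [[507.38287768166185, 0.0, 273.52999795390195], [0.0, 507.38287768166185, 214.9223938077117], [0.0, 0.0, 1.0]] [[0.963, 0.206, -0.172, 0.192], [-0.268, 0.776, -0.57, -0.843], [0.016, 0.596, 0.803, 1.241], [0.0, 0.0, 0.0, 1.0]] ['pixels', 'range_z', 'camera_matrix', 'world_from_camera']
```

View pics/top0.png

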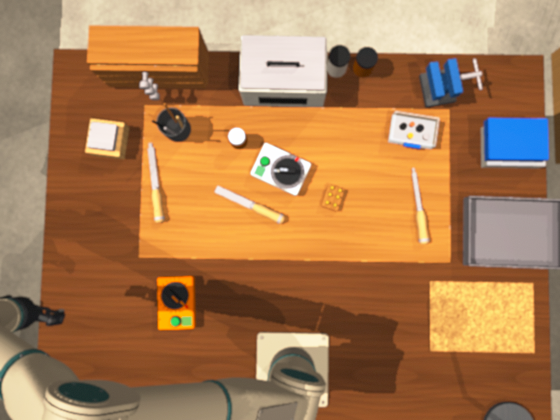

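View pics/side0.png

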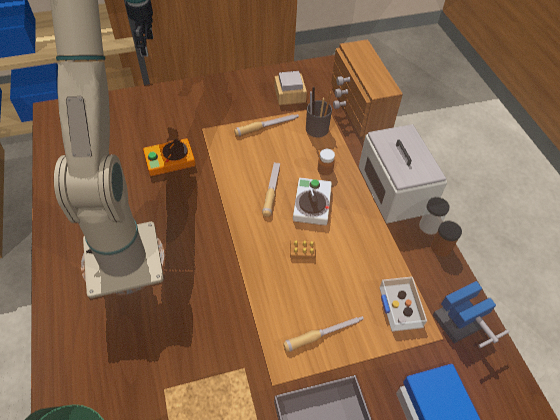

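The top view shows the white timer at about (281,168), with its green button at (264,161) and dial at (288,172). The file lies below it and the jar is at (237,137). The side view agrees, with the timer at (313,200).

```bash
cat > h.py <<'E'
import numpy as np,cv2
def ray(c,uv,z):
    K=c['camera_matrix'];T=c['world_from_camera']
    x=np.linalg.inv(K)@[uv[0],uv[1],1]; d=T[:3,:3]@np.array([x[0],-x[1],-x[2]]); p=T[:3,3]
    return p+d*(z-p[2])/d[2]
def proj(c,P):
    T=c['world_from_camera'];q=T[:3,:3].T@(np.asarray(P)-T[:3,3]);q=c['camera_matrix']@[q[0],-q[1],-q[2]]
    return q[:2]/q[2]
def blobs(m,amin=5):
    n,l,s,ce=cv2.connectedComponentsWithStats(m.astype(np.uint8))
    return [(s[i,4],ce[i].round(1),s[i,:4]) for i in range(1,n) if s[i,4]>=amin]
E
python3 - <<'E'
from h import *
for n,(x0,y0,x1,y1) in {'top':(245,135,320,200),'side':(285,170,340,230)}.items():
    c=dict(np.load(n+'0.npz'));im=c['pixels'];h=cv2.cvtColor(im,cv2.COLOR_BGR2HSV)
    roi=np.zeros(h.shape[:2],bool);roi[y0:y1,x0:x1]=1
    g=roi&(h[...,0]>40)&(h[...,0]<85)&(h[...,1]>120)
    for b in blobs(g):print(n,'green',b,ray(c,b[1],.054).round(4))
    k=roi&(h[...,2]<70)
    for b in blobs(k,40):print(n,'black',b,ray(c,b[1],.051).round(4))
    cv2.imwrite(f'pics/{n}c.png',cv2.resize(im[y0:y1,x0:x1],None,fx=8,fy=8,interpolation=cv2.INTER_CUBIC))
E
```

```text
top green (np.int32(53), array([264.5, 160.7]), array([261, 157,   8,   8], dtype=int32)) [0.5988 0.0888 0.054 ]
top black (np.int32(426), array([288.3, 171.4]), array([276, 159,  25,  25], dtype=int32)) [0.5691 0.0192 0.051 ]
```

View pics/topc.png

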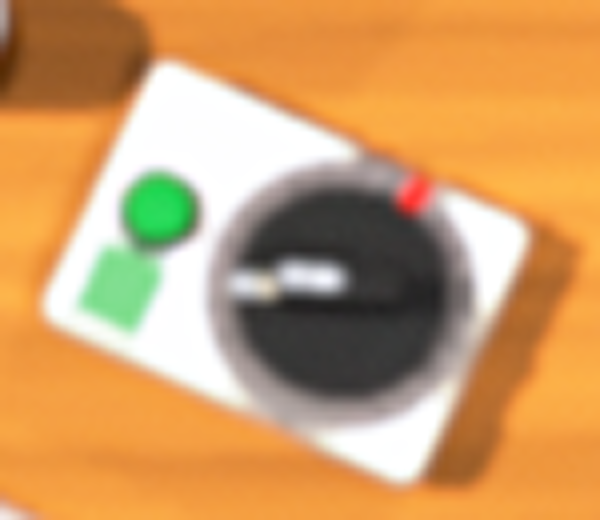

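Call:
arm_command:
  deltas:
    - {"slide":[-54,-46,0],"twist":7.3}
    - {"slide":[-108,-93,0],"twist":14.6}
    - {"slide":[-162,-139,0],"twist":21.8}
    - {"slide":[-215,-185,0],"twist":29.1}
    - {"slide":[-269,-231,0],"twist":36.4}

```text
t: 0.72
eef_pos: [0.359, 0.3546, 0.2312]
orientation: [0.0, 0.453, 0.892, 0.0]
wrist_force: [0.7, 0.7, -0.0]
width: 0.0857
gripper_force: 0.0
```

Call:
arm_command:
  deltas:
    - {"slide":[-60,-4,0],"twist":7.3}
    - {"slide":[-120,-9,0],"twist":14.6}
    - {"slide":[-180,-13,0],"twist":21.8}
    - {"slide":[-240,-18,0],"twist":29.1}
    - {"slide":[-300,-22,0],"twist":36.4}

```text
t: 1.35
eef_pos: [0.5193, 0.1004, 0.2312]
orientation: [-0.0, 0.708, 0.706, 0.0]
wrist_force: [0.9, 1.4, -0.7]
width: 0.0856
gripper_force: 0.0
```

Call:
arm_command:
  deltas:
    - {"slide":[0,0,0],"twist":0}
    - {"slide":[0,0,0],"twist":0}
    - {"slide":[0,0,0],"twist":0}

```text
t: 1.72
eef_pos: [0.5178, 0.1038, 0.231]
orientation: [-0.001, 0.706, 0.708, -0.0]
wrist_force: [1.0, 0.1, 0.3]
width: 0.0854
gripper_force: 0.0
```

Run:
```python
from workcell import bot
import cv2,numpy as np
from h import *
o=bot.get_obs();print(o['joint_pos'],o['eef_pos'],o['orientation'])
c=bot.camera('wrist');cv2.imwrite('pics/w1.png',c['pixels']);np.savez('w1.npz',**c)
print(c['world_from_camera'].round(3).tolist(),proj(c,[.569,.019,.051]))
```

```text
[-0.53163903  0.48296378  0.41306674  1.86410951 -0.25283225  0.8468246
  0.01185151] [0.51777904 0.10378027 0.23103049] [-7.01370176e-04  7.05847049e-01  7.08363916e-01 -1.15721232e-04]
[[1.0, -0.004, 0.001, 0.518], [0.004, 0.965, 0.26, 0.17], [-0.002, -0.26, 0.965, 0.373], [0.0, 0.0, 0.0, 1.0]] [324.78362431 265.09120498]
```

View pics/w1.png

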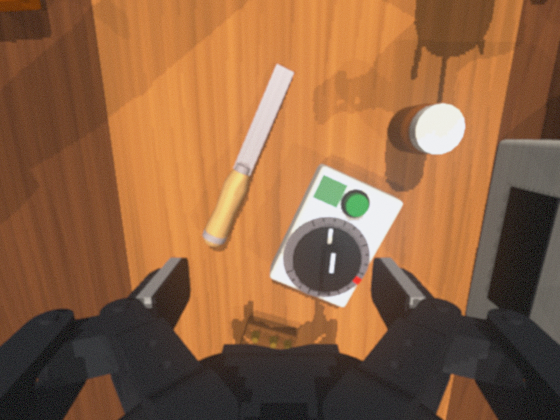

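The wrist view shows the dial at (327,256) and the button at (356,204). The red mark is at (358,281), and the pointer points up the image, towards the button side.

```bash
cat > m.py <<'E'
from h import *
import sys
c=dict(np.load(sys.argv[1]));im=c['pixels'];h=cv2.cvtColor(im,cv2.COLOR_BGR2HSV).astype(int)
u0,v0=proj(c,[.569,.019,.051]);yy,xx=np.mgrid[:420,:560];R=np.hypot(xx-u0,yy-v0)
g=(R<110)&(h[...,0]>45)&(h[...,0]<80)&(h[...,1]>170)
B=max(blobs(g,30),key=lambda b:b[0]);b=ray(c,B[1],.054);print('button',B,b)
k=((R<70)&(h[...,2]<75)).astype(np.uint8);k=cv2.morphologyEx(k,cv2.MORPH_OPEN,np.ones((5,5)))
K=max(blobs(k,300),key=lambda b:b[0]);
n,l,s,_=cv2.connectedComponentsWithStats(k);i=1+s[1:,4].argmax()
cn=max(cv2.findContours((l==i).astype(np.uint8),0,1)[0],key=len);hull=cv2.convexHull(cn)
P=np.array([ray(c,p[0],.051) for p in hull]);e=cv2.fitEllipse(np.float32(P[:,:2]*1000));print('disc mm',e)
d=np.array(e[0])/1000
r=(R<110)&((h[...,0]<6)|(h[...,0]>174))&(h[...,1]>170)&(h[...,2]>120)
for q in blobs(r,8):
    m=ray(c,q[1],.042);print('red',q,m,'ang',np.degrees(np.arctan2(*(m[:2]-d)[::-1])),np.hypot(*(m[:2]-d)))
w=(R<70)&(h[...,2]>150)&(h[...,1]<60)&(cv2.fillConvexPoly(np.zeros((420,560),np.uint8),hull,1)>0)
for q in blobs(w,5):
    for z in(.051,.079):
        m=ray(c,q[1],z);print('white',q,z,m,'ang',np.degrees(np.arctan2(*(m[:2]-d)[::-1])),np.hypot(*(m[:2]-d)))
print('timer y ang',np.degrees(np.arctan2(*(b[:2]-d)[::-1])),np.hypot(*(b[:2]-d)))
E
python3 m.py w1.npz
```

```text
Traceback (most recent call last):
  File "m.py", line 6, in <module>
    B=max(blobs(g,30),key=lambda b:b[0]);b=ray(c,B[1],.054);print('button',B,b)
ValueError: max() iterable argument is empty
```

```bash
python3 -c "
from h import *
c=dict(np.load('w1.npz'));h=cv2.cvtColor(c['pixels'],cv2.COLOR_BGR2HSV)
for u,v in [(356,204),(330,190),(358,281),(332,262),(310,250),(327,287),(285,260)]:print(u,v,h[v,u])"
sed -i 's/h\[...,1\]>170)$/h[...,1]>140)/; s/<80)&(h\[...,1\]>140)/<90)\&(h[...,1]>190)/' m.py; python3 m.py w1.npz
```

```text
356 204 [ 64 132 183]
330 190 [ 64  84 180]
358 281 [  2 207 239]
332 262 [120   5 246]
310 250 [ 3 34 82]
327 287 [17 69 74]
285 260 [  4  25 153]Traceback (most recent call last):
  File "m.py", line 6, in <module>
    B=max(blobs(g,30),key=lambda b:b[0]);b=ray(c,B[1],.054);print('button',B,b)
ValueError: max() iterable argument is empty
```

```bash
sed -i 's/^g=.*/g=(R<110)\&(h[...,0]>45)\&(h[...,0]<90)\&(h[...,1]>110)/; s/\[...,2\]<75/[...,2]<110/' m.py; python3 m.py w1.npz
```

```text
button (np.int32(366), array([356.6, 205. ]), array([346, 195,  22,  21], dtype=int32)) [0.60004044 0.09143598 0.054     ]
disc mm ((570.5555419921875, 24.926124572753906), (78.4754638671875, 82.25553894042969), 3.531301736831665)
red (np.int32(34), array([356.6, 279.6]), array([353, 277,   8,   7], dtype=int32)) [ 0.60954425 -0.00405989  0.042     ] ang -36.628825547374255 0.04858300257966278
white (np.int32(73), array([329.7, 235.7]), array([327, 228,   6,  16], dtype=int32)) 0.051 [0.57302441 0.05499938 0.051     ] ang 85.30682367687766 0.03017442863478081
white (np.int32(73), array([329.7, 235.7]), array([327, 228,   6,  16], dtype=int32)) 0.079 [0.5682065  0.06501087 0.079     ] ang 93.3538006364616 0.04015351480421222
white (np.int32(104), array([331.9, 262.7]), array([329, 253,   7,  21], dtype=int32)) 0.051 [0.57708095 0.02203777 0.051     ] ang -23.875751637141583 0.007136074867782722
white (np.int32(104), array([331.9, 262.7]), array([329, 253,   7,  21], dtype=int32)) 0.079 [0.5719104  0.03491468 0.079     ] ang 82.27547483201472 0.010080020273280102
timer y ang 66.09151262293268 0.07275246156009833
```

Call:
arm_command:
  deltas:
    - {"slide":[-40,26,20],"twist":2.5}
    - {"slide":[-80,52.5,50],"twist":5}
    - {"slide":[-80,52.5,80],"twist":5}
    - {"slide":[-80,52.5,80],"twist":5}
    - {"slide":[-80,52.5,80],"twist":5}

```text
t: 2.4
eef_pos: [0.5714, 0.0234, 0.1522]
orientation: [0.0, 0.736, 0.677, 0.001]
wrist_force: [0.8, 0.2, -0.0]
width: 0.0855
gripper_force: 0.0
```

```bash
python3 - <<'E'
from workcell import bot
import cv2,numpy as np
from h import *
o=bot.get_obs();print(o['t'],o['eef_pos'],o['orientation'],o['wrist_force'])
for n in('wrist','top'):
    c=bot.camera(n);cv2.imwrite(f'pics/{n}2.png',c['pixels']);np.savez(f'{n}2.npz',**c)
E
python3 m.py wrist2.npz
```

```text
2.4 [0.57144445 0.02343022 0.15215388] [1.69756931e-05 7.36405107e-01 6.76540633e-01 5.38957615e-04] [ 0.81607677  0.22071024 -0.04472512]
button (np.int32(716), array([311.1, 126.5]), array([296, 111,  31,  31], dtype=int32)) [0.60047385 0.08981439 0.054     ]
disc mm ((571.5186767578125, 23.958059310913086), (78.1880111694336, 80.22733306884766), 176.45594787597656)
red (np.int32(85), array([325.6, 236. ]), array([320, 231,  12,  11], dtype=int32)) [ 0.60899674 -0.00412269  0.042     ] ang -36.84269216817529 0.04683090104353942
white (np.int32(130), array([279.5, 174.4]), array([276, 164,   7,  22], dtype=int32)) 0.051 [0.57326133 0.05487344 0.051     ] ang 86.77373501072384 0.030964458730543362
white (np.int32(130), array([279.5, 174.4]), array([276, 164,   7,  22], dtype=int32)) 0.079 [0.57367322 0.05887326 0.079     ] ang 86.46887581889743 0.03498161587471948
white (np.int32(203), array([280.1, 207. ]), array([277, 192,   8,  31], dtype=int32)) 0.051 [0.57145095 0.02784415 0.051     ] ang 90.99849017678955 0.003886682444814997
white (np.int32(203), array([280.1, 207. ]), array([277, 192,   8,  31], dtype=int32)) 0.079 [0.57207124 0.0349555  0.079     ] ang 87.12360008071953 0.011011313767874101
timer y ang 66.26626279570795 0.07194065382446951
```

View pics/wrist2.png

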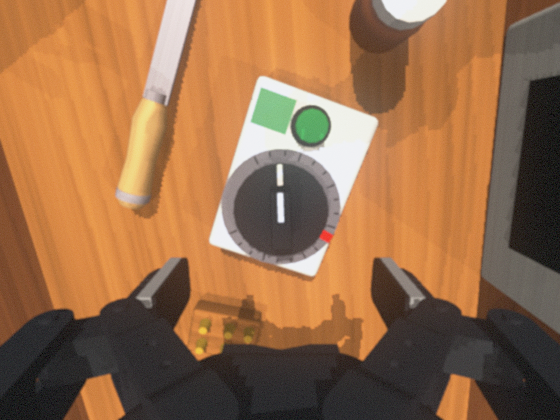

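The wrist view shows the dial centred at (280,207), midway between the fingers, with the pointer pointing up. The red mark is at (326,236) and the button at (311,126).

Call:
arm_command:
  deltas:
    - {"slide":[0.6,0,30],"twist":-1.2}
    - {"slide":[0.6,0,60],"twist":-1.2}
    - {"slide":[0.6,0,85],"twist":-1.2}
    - {"slide":[0.6,0,96],"twist":-1.2}
    - {"slide":[0.6,0,96],"twist":-1.2}

```text
t: 3.12
eef_pos: [0.5714, 0.023, 0.0556]
orientation: [-0.0, 0.73, 0.684, 0.0]
wrist_force: [0.9, -0.8, 0.4]
width: 0.0856
gripper_force: 0.0
```

Call:
arm_command:
  deltas:
    - {"slide":[0,0,0],"twist":0}
    - {"slide":[0,0,0],"twist":0}

```text
t: 3.38
eef_pos: [0.572, 0.0227, 0.0563]
orientation: [0.001, 0.73, 0.683, 0.001]
wrist_force: [-0.3, 0.2, 0.9]
width: 0.0855
gripper_force: 0.0
```

Call:
arm_command:
  deltas:
    - {"slide":[0,0,0],"twist":0}
    - {"slide":[0,0,0],"twist":0}
    - {"slide":[0,0,0],"twist":0}
    - {"slide":[0,0,0],"twist":0}
    - {"slide":[0,0,0],"twist":0}
  jaw: 185

```text
t: 4.0
eef_pos: [0.5712, 0.0226, 0.0552]
orientation: [-0.0, 0.73, 0.683, -0.0]
wrist_force: [0.4, 0.3, 0.6]
width: 0.0235
gripper_force: 0.0
```

Run:
```python
from workcell import bot
import cv2,numpy as np
from h import *
o=bot.get_obs();print(o['t'],o['eef_pos'],o['width'],o['wrist_force'])
c=bot.camera('wrist');cv2.imwrite('pics/w3.png',c['pixels'])
```

```text
4.0 [0.57120908 0.02258101 0.05524561] 0.023533008039025853 [0.38404404 0.29111631 0.58547053]
```

View pics/w3.png

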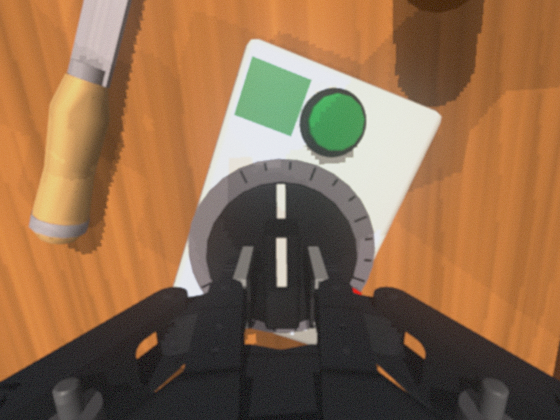

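The bar stands centred between the pads (pads near columns 248 and 318, pointer at 281), so I close on it.

Call:
arm_command:
  deltas:
    - {"slide":[0,0,0],"twist":0}
    - {"slide":[0,0,0],"twist":0}
    - {"slide":[0,0,0],"twist":0}
    - {"slide":[0,0,0],"twist":0}
  jaw: 255

```text
t: 4.55
eef_pos: [0.5713, 0.0226, 0.0554]
orientation: [0.0, 0.73, 0.683, 0.0]
wrist_force: [0.7, 0.1, 3.5]
width: 0.015
gripper_force: 60.0
```

Call:
arm_command:
  deltas:
    - {"slide":[0,0,0.3],"twist":0}
    - {"slide":[0,0,0.3],"twist":0}

```text
t: 4.8
eef_pos: [0.5713, 0.0226, 0.0554]
orientation: [0.0, 0.73, 0.683, 0.0]
wrist_force: [-1.3, -0.2, 6.0]
width: 0.0151
gripper_force: 60.6
```

Call:
arm_command:
  deltas:
    - {"slide":[0,0,0.4],"twist":0}
    - {"slide":[0,0,0.7],"twist":0}
    - {"slide":[0,0,0.7],"twist":0}

```text
t: 5.18
eef_pos: [0.5713, 0.0226, 0.0554]
orientation: [-0.0, 0.73, 0.683, 0.0]
wrist_force: [-2.6, 1.0, 10.8]
width: 0.0147
gripper_force: 61.4
```

Call:
arm_command:
  deltas:
    - {"slide":[0,0,0.3],"twist":0}
    - {"slide":[0,0,0.3],"twist":3}
    - {"slide":[0,0,0.3],"twist":6}
    - {"slide":[0,0,0.3],"twist":10}
    - {"slide":[0,0,0.3],"twist":10}

```text
t: 5.8
eef_pos: [0.5713, 0.0226, 0.0553]
orientation: [-0.0, 0.787, 0.617, 0.0]
wrist_force: [-2.8, -0.3, 14.0]
width: 0.0149
gripper_force: 61.7
```

Call:
arm_command:
  deltas:
    - {"slide":[0,0,0],"twist":5}
    - {"slide":[0,0,0],"twist":10}
    - {"slide":[0,0,0],"twist":15}
    - {"slide":[0,0,0],"twist":20}
    - {"slide":[0,0,0],"twist":25}

```text
t: 6.42
eef_pos: [0.5711, 0.0227, 0.0553]
orientation: [-0.0, 0.902, 0.431, 0.0]
wrist_force: [-2.6, 1.1, 14.4]
width: 0.0148
gripper_force: 61.8
```

```bash
python3 - <<'E'
from workcell import bot
import cv2,numpy as np
from h import *
o=bot.get_obs();print(o['t'],o['eef_pos'],o['orientation'],o['wrist_force'],o['wrist_torque'])
c=bot.camera('wrist');cv2.imwrite('pics/w4.png',c['pixels']);np.savez('w4.npz',**c)
c=bot.camera('top');np.savez('top4.npz',**c)
E
python3 - <<'E'
from h import *
for f in('top2','top4'):
    c=dict(np.load(''+f+'.npz'));h=cv2.cvtColor(c['pixels'],cv2.COLOR_BGR2HSV).astype(int)
    r=np.zeros((420,560),bool);r[135:200,245:320]=1
    for b in blobs(r&(h[...,0]>40)&(h[...,0]<85)&(h[...,1]>80)):print(f,b,ray(c,b[1],.054))
for f in('wrist2','w4'):
    c=dict(np.load(''+f+'.npz'));h=cv2.cvtColor(c['pixels'],cv2.COLOR_BGR2HSV).astype(int)
    for b in blobs((h[...,0]>40)&(h[...,0]<85)&(h[...,1]>70),100):print(f,b[:2],ray(c,b[1],.054),ray(c,b[1],.042))
E
```

```text
6.425 [0.57105463 0.02271013 0.05532754] [-4.46614569e-04  9.02259793e-01  4.31192562e-01  2.02211768e-04] [-2.61365859  1.07094485 14.43849898] [0.05378201 0.87806726 0.25684697]
wrist2 (np.int32(1213), array([272.8, 110.6])) [0.57237876 0.1037817  0.054     ] [0.57215594 0.10448915 0.042     ]
wrist2 (np.int32(914), array([311.5, 125.3])) [0.60082908 0.0906691  0.054     ] [0.60202742 0.09072154 0.042     ]
w4 (np.int32(2587), array([239.8, 117.2])) [0.60143565 0.09012681 0.054     ] [0.60050193 0.091445   0.042     ]
w4 (np.int32(3232), array([180.6, 132.5])) [0.57592326 0.10211089 0.054     ] [0.57285442 0.10443202 0.042     ]
```

Call:
arm_command:
  deltas:
    - {"slide":[0,0,0],"twist":6}
    - {"slide":[0,0,0],"twist":12}
    - {"slide":[0,0,0],"twist":18}
    - {"slide":[0,0,0],"twist":24}
    - {"slide":[0,0,0],"twist":30}

```text
t: 7.15
eef_pos: [0.5709, 0.023, 0.0553]
orientation: [-0.001, 0.983, 0.183, -0.0]
wrist_force: [-5.3, 0.6, 14.4]
width: 0.0148
gripper_force: 61.9
```

Call:
arm_command:
  deltas:
    - {"slide":[0,0,0],"twist":6}
    - {"slide":[0,0,0],"twist":12}
    - {"slide":[0,0,0],"twist":18}
    - {"slide":[0,0,0],"twist":24}
    - {"slide":[0,0,0],"twist":30}

```text
t: 7.78
eef_pos: [0.5709, 0.0232, 0.0553]
orientation: [-0.001, 0.997, -0.078, -0.0]
wrist_force: [-4.2, 1.1, 15.2]
width: 0.0147
gripper_force: 61.9
```

Call:
arm_command:
  deltas:
    - {"slide":[0,0,0],"twist":6}
    - {"slide":[0,0,0],"twist":12}
    - {"slide":[0,0,0],"twist":18}
    - {"slide":[0,0,0],"twist":23}
    - {"slide":[0,0,0],"twist":23}

```text
t: 8.4
eef_pos: [0.571, 0.0234, 0.0553]
orientation: [-0.001, 0.962, -0.274, -0.0]
wrist_force: [-4.3, 2.4, 15.7]
width: 0.0153
gripper_force: 62.0
```

Run:
```python
from workcell import bot
import cv2,numpy as np
from h import *
o=bot.get_obs();q=o['orientation'];print(o['t'],o['eef_pos'],q,2*np.degrees(np.arctan2(q[2],q[1])),o['wrist_force'],o['joint_pos'])
c=bot.camera('wrist');cv2.imwrite('pics/w5.png',c['pixels']);np.savez('w5.npz',**c)
h=cv2.cvtColor(c['pixels'],cv2.COLOR_BGR2HSV).astype(int)
m=((h[...,0]<6)|(h[...,0]>174))&(h[...,1]>150)&(h[...,2]>100)
for d in([.5713,.0238],[.571,.0230]):
  for b in blobs(m,20):
    p=ray(c,b[1],.042);print(b,p,np.degrees(np.arctan2(p[1]-d[1],p[0]-d[0])),np.hypot(*(p[:2]-d)))
cv2.imwrite('pics/w5c.png',cv2.resize(c['pixels'][100:330,160:440],None,fx=2.5,fy=2.5))
```

```text
8.4 [0.57095537 0.02339372 0.05531438] [-1.03174086e-03  9.61670419e-01 -2.74205732e-01 -3.96301195e-04] -31.829393083658463 [-4.27553354  2.43239978 15.70762003] [-0.56521857  0.93726872  0.81470375  1.88903092 -0.98667164  0.7824531
 -1.31034408]
(np.int32(313), array([287.3, 170. ]), array([280, 159,  16,  22], dtype=int32)) [ 0.60783185 -0.00351213  0.042     ] -36.78271050173421 0.04561281033125799
(np.int32(313), array([287.3, 170. ]), array([280, 159,  16,  22], dtype=int32)) [ 0.60783185 -0.00351213  0.042     ] -35.746914040936296 0.04538147390342821
```

View pics/w5c.png

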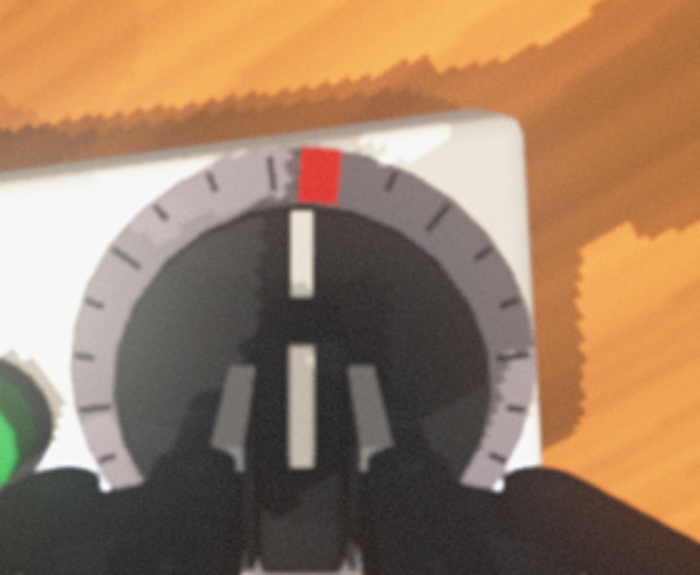

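The pointer (crop 301,210) is just short of the red mark's inner end (crop 319,203). I'll measure both angles.

```bash
cat > a.py <<'E'
from h import *
import sys
c=dict(np.load(sys.argv[1]));T=c['world_from_camera']
h=cv2.cvtColor(c['pixels'],cv2.COLOR_BGR2HSV).astype(int)
u,v=[int(x) for x in sys.argv[2:4]]
roi=np.zeros((420,560),bool);roi[u-100 if 0 else v-75:v+60,u-75:u+75]=1
A=lambda p,d:np.degrees(np.arctan2(p[1]-d[1],p[0]-d[0]))
k=(roi&(h[...,2]<95)).astype(np.uint8)
w=roi&(h[...,2]>140)&(h[...,1]<60)
for x in blobs(w,30):
    if x[2][2]>14: continue
    x0,y0,ww,hh=x[2]
    a=ray(c,(x[1][0],y0),.051);b=ray(c,(x[1][0],y0+hh-1),.051);print('white',x,A(a,b),'tip51',a,b)
    print({str(d):round(A(a,d),2) for d in((.5713,.0238),(.571,.0234))})
m=((h[...,0]<6)|(h[...,0]>174))&(h[...,1]>150)&(h[...,2]>100)
for x in blobs(m,20):
    p=ray(c,x[1],.042);print('mark',x[1],p,{str(d):round(A(p,d),2) for d in((.5713,.0238),(.571,.0234))})
E
python3 a.py w5.npz 280 215
```

```text
white (np.int32(322), array([280.2, 200.5]), array([276, 184,  10,  35], dtype=int32)) -31.828349867572964 tip51 [0.60495133 0.00253396 0.051     ] [0.59022526 0.0116746  0.051     ]
{'(0.5713, 0.0238)': np.float64(-32.29), '(0.571, 0.0234)': np.float64(-31.57)}
white (np.int32(348), array([280.3, 256.2]), array([276, 238,  10,  37], dtype=int32)) -31.823339527171743 tip51 [0.58110109 0.01727769 0.051     ] [0.56384353 0.02798757 0.051     ]
{'(0.5713, 0.0238)': np.float64(-33.64), '(0.571, 0.0234)': np.float64(-31.22)}
white (np.int32(31), array([205.8, 269.3]), array([205, 261,   4,  14], dtype=int32)) -35.552686180113135 tip51 [0.59078933 0.0572601  0.051     ] [0.584675  0.0616299 0.051    ]
{'(0.5713, 0.0238)': np.float64(59.78), '(0.571, 0.0234)': np.float64(59.7)}
mark [287.3 170. ] [ 0.60783185 -0.00351213  0.042     ] {'(0.5713, 0.0238)': np.float64(-36.78), '(0.571, 0.0234)': np.float64(-36.15)}
```

Call:
arm_command:
  deltas:
    - {"slide":[0,0,0],"twist":2.5}
    - {"slide":[0,0,0],"twist":4.5}
    - {"slide":[0,0,0],"twist":4.5}

```text
t: 8.82
eef_pos: [0.571, 0.0234, 0.0553]
orientation: [-0.001, 0.95, -0.311, -0.0]
wrist_force: [-4.8, 2.1, 14.9]
width: 0.0148
gripper_force: 61.9
```

```bash
python3 - <<'E'
from workcell import bot
import cv2,numpy as np
o=bot.get_obs();q=o['orientation'];print(o['t'],o['eef_pos'],2*np.degrees(np.arctan2(q[2],q[1])),o['wrist_force'],o['wrist_torque'])
c=bot.camera('wrist');np.savez('w6.npz',**c)
E
python3 a.py w6.npz 280 215
```

```text
8.825 [0.57097673 0.02341267 0.0553291 ] -36.274724313248356 [-4.81763212  2.12649586 14.91621884] [0.48485314 0.93362015 0.05852628]
white (np.int32(310), array([280. , 200.8]), array([276, 184,   9,  35], dtype=int32)) -36.280862216226275 tip51 [6.03284347e-01 5.78302297e-05 5.10000000e-02] [0.58931183 0.01031448 0.051     ]
{'(0.5713, 0.0238)': np.float64(-36.59), '(0.571, 0.0234)': np.float64(-35.87)}
white (np.int32(369), array([280.2, 255.6]), array([275, 238,  11,  37], dtype=int32)) -36.270832468416735 tip51 [0.58061914 0.01656813 0.051     ] [0.56424183 0.02858564 0.051     ]
{'(0.5713, 0.0238)': np.float64(-37.81), '(0.571, 0.0234)': np.float64(-35.38)}
white (np.int32(36), array([205.8, 268.2]), array([205, 258,   4,  17], dtype=int32)) -39.99843411659194 tip51 [0.59465374 0.05454059 0.051     ] [0.58758719 0.06046981 0.051     ]
{'(0.5713, 0.0238)': np.float64(52.78), '(0.571, 0.0234)': np.float64(52.78)}
mark [280.1 169.9] [ 0.60785008 -0.00332756  0.042     ] {'(0.5713, 0.0238)': np.float64(-36.58), '(0.571, 0.0234)': np.float64(-35.95)}
```

Call:
arm_command:
  deltas:
    - {"slide":[-0.6,0.1,0],"twist":0}
    - {"slide":[-0.6,0.1,-0.8],"twist":0}
    - {"slide":[-0.6,0.1,-0.8],"twist":0}

```text
t: 9.25
eef_pos: [0.5709, 0.0235, 0.0554]
orientation: [-0.001, 0.95, -0.311, 0.0]
wrist_force: [-1.5, 1.8, 8.4]
width: 0.015
gripper_force: 60.9
```

Call:
arm_command:
  deltas:
    - {"slide":[0,0,0],"twist":0}
    - {"slide":[0,0,0],"twist":0}
    - {"slide":[0,0,-1],"twist":0}
  jaw: 120

```text
t: 9.62
eef_pos: [0.5705, 0.0228, 0.0555]
orientation: [0.0, 0.95, -0.311, -0.0]
wrist_force: [0.3, -0.4, 0.1]
width: 0.0447
gripper_force: 0.0
```

Call:
arm_command:
  deltas:
    - {"slide":[0,0,-20],"twist":0}
    - {"slide":[0,0,-50],"twist":0}
    - {"slide":[0,0,-95],"twist":0}
    - {"slide":[0,0,-95],"twist":0}
    - {"slide":[0,0,-95],"twist":0}

```text
t: 10.25
eef_pos: [0.5706, 0.0232, 0.1513]
orientation: [-0.0, 0.95, -0.311, 0.0]
wrist_force: [-0.2, -0.2, 0.2]
width: 0.0453
gripper_force: 0.0
```

```bash
python3 - <<'E'
from workcell import bot
import cv2,numpy as np
o=bot.get_obs();q=o['orientation'];print(o['t'],o['eef_pos'],2*np.degrees(np.arctan2(q[2],q[1])),o['wrist_force'],o['joint_pos'])
c=bot.camera('wrist');np.savez('w7.npz',**c);cv2.imwrite('pics/w7.png',c['pixels'])
E
python3 m.py w7.npz
```

```text
10.25 [0.57059627 0.02323455 0.15126768] -36.26868609558965 [-0.17215958 -0.18174112  0.2013227 ] [-0.64216524  0.82707246  0.96218955  1.83778701 -0.84017886  0.94672538
 -1.49731502]
button (np.int32(588), array([194.9, 228.6]), array([181, 216,  29,  26], dtype=int32)) [0.60116392 0.08914023 0.054     ]
disc mm ((571.3807983398438, 22.7200927734375), (77.30902099609375, 78.90998077392578), 50.39363098144531)
red (np.int32(85), array([279.9, 154.3]), array([276, 149,   9,  12], dtype=int32)) [ 0.60769492 -0.0033741   0.042     ] ang -35.699847654969474 0.04471713423990967
white (np.int32(139), array([279.8, 172.8]), array([277, 163,   7,  22], dtype=int32)) 0.051 [0.59653858 0.00489387 0.051     ] ang -35.32050858270652 0.03083323200946839
white (np.int32(139), array([279.8, 172.8]), array([277, 163,   7,  22], dtype=int32)) 0.079 [0.59969717 0.00249532 0.079     ] ang -35.53606204884676 0.03479739569483091
white (np.int32(231), array([279.7, 206. ]), array([276, 191,   8,  32], dtype=int32)) 0.051 [0.57446087 0.02120765 0.051     ] ang -26.1529502850068 0.0034313720382385875
white (np.int32(231), array([279.7, 206. ]), array([276, 191,   8,  32], dtype=int32)) 0.079 [0.58017082 0.01692383 0.079     ] ang -33.40138727909022 0.010529062511220228
timer y ang 65.8482980703232 0.07279195433641654
```

View pics/w7.png

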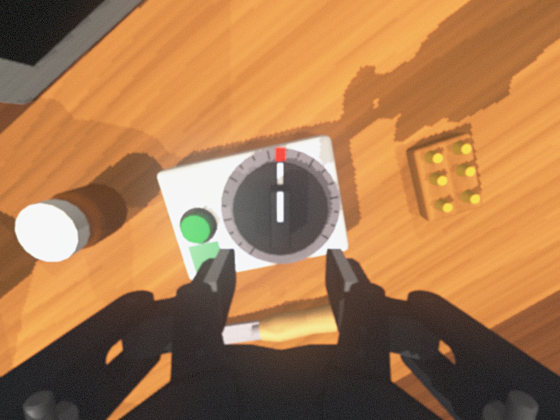

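The pointer and the red mark both stand at column 280 and the case hasn't moved. Next is the button.

Call:
arm_command:
  deltas:
    - {"slide":[-3,-14,0],"twist":-10}
    - {"slide":[-6,-28,0],"twist":-20}
    - {"slide":[-9,-42,0],"twist":-30}
    - {"slide":[-12,-57,0],"twist":-40}
    - {"slide":[-14.7,-71.4,0],"twist":-50}
  jaw: 255

```text
t: 10.92
eef_pos: [0.6004, 0.0896, 0.1496]
orientation: [0.0, 0.992, 0.122, -0.001]
wrist_force: [-1.2, -0.5, -0.0]
width: 0.0
gripper_force: 0.0
```

Call:
arm_command:
  deltas:
    - {"slide":[0,0,10],"twist":-10}
    - {"slide":[0,0,20],"twist":-20}
    - {"slide":[0,0,30],"twist":-30}
    - {"slide":[0,0,40],"twist":-40}
    - {"slide":[0,0,50],"twist":-40}

```text
t: 11.55
eef_pos: [0.6004, 0.089, 0.0996]
orientation: [-0.001, 0.893, 0.451, -0.001]
wrist_force: [1.2, 0.1, 0.2]
width: -0.0002
gripper_force: 0.0
```

Call:
arm_command:
  deltas:
    - {"slide":[0,0,15],"twist":0}
    - {"slide":[0,0,28],"twist":0}
    - {"slide":[0,0,28],"twist":0}
    - {"slide":[0,0,28],"twist":0}

```text
t: 12.05
eef_pos: [0.6013, 0.0891, 0.0728]
orientation: [0.0, 0.892, 0.452, 0.0]
wrist_force: [0.5, 0.4, 1.0]
width: 0.0001
gripper_force: 0.0
```

Call:
arm_command:
  deltas:
    - {"slide":[0,0,8],"twist":0}
    - {"slide":[0,0,15],"twist":0}
    - {"slide":[0,0,18],"twist":0}
    - {"slide":[0,0,20],"twist":0}
    - {"slide":[0,0,21],"twist":0}

```text
t: 12.68
eef_pos: [0.6008, 0.0892, 0.0519]
orientation: [-0.0, 0.892, 0.452, -0.0]
wrist_force: [-1.1, 0.3, 3.5]
width: -0.0003
gripper_force: 1.5
```

Call:
arm_command:
  deltas:
    - {"slide":[0,0,1],"twist":0}
    - {"slide":[0,0,2],"twist":0}
    - {"slide":[0,0,2.5],"twist":0}
    - {"slide":[0,0,2.5],"twist":0}

```text
t: 13.18
eef_pos: [0.6008, 0.0892, 0.0493]
orientation: [-0.0, 0.892, 0.452, -0.0]
wrist_force: [-3.1, -1.0, 3.6]
width: 0.0001
gripper_force: 2.3
```

Call:
arm_command:
  deltas:
    - {"slide":[0,0,0.5],"twist":0}
    - {"slide":[0,0,1],"twist":0}
    - {"slide":[0,0,1],"twist":0}

```text
t: 13.55
eef_pos: [0.6008, 0.0892, 0.049]
orientation: [-0.0, 0.892, 0.452, -0.0]
wrist_force: [-4.8, 0.1, 10.7]
width: 0.0001
gripper_force: 5.2
```

Call:
arm_command:
  deltas:
    - {"slide":[0,0,-4],"twist":0}
    - {"slide":[0,0,-12],"twist":0}
    - {"slide":[0,0,-40],"twist":0}
    - {"slide":[0,0,-80],"twist":0}
    - {"slide":[0,0,-120],"twist":0}

```text
t: 14.18
eef_pos: [0.6018, 0.089, 0.1696]
orientation: [0.001, 0.892, 0.452, 0.001]
wrist_force: [0.8, -0.6, -0.3]
width: 0.0003
gripper_force: 0.0
```

Call:
arm_command:
  deltas:
    - {"slide":[-40,0,0],"twist":0}
    - {"slide":[-80,0,0],"twist":0}
    - {"slide":[-80,0,0],"twist":0}
    - {"slide":[-80,0,0],"twist":0}

```text
t: 14.68
eef_pos: [0.5549, 0.0252, 0.1686]
orientation: [0.0, 0.892, 0.452, 0.001]
wrist_force: [1.0, 0.6, -0.1]
width: 0.0004
gripper_force: 0.0
```

```bash
python3 - <<'E'
from workcell import bot
import cv2,numpy as np
o=bot.get_obs();print(o['t'],o['eef_pos'],o['orientation'],o['wrist_force'])
c=bot.camera('wrist');np.savez('w8.npz',**c);cv2.imwrite('pics/w8.png',c['pixels'])
c=bot.camera('top');cv2.imwrite('pics/top8.png',c['pixels'])
E
python3 m.py w8.npz
```

```text
14.675 [0.554885   0.02522243 0.1685851 ] [2.10499441e-04 8.92031272e-01 4.51972690e-01 9.23375375e-04] [ 0.97330593  0.6427445  -0.06864225]
button (np.int32(683), array([278.8, 112. ]), array([265,  97,  29,  31], dtype=int32)) [0.60081118 0.09048465 0.054     ]
disc mm ((571.1892700195312, 23.651317596435547), (78.11146545410156, 79.7592544555664), 173.52432250976562)
red (np.int32(73), array([348.1, 195.8]), array([342, 192,  12,   8], dtype=int32)) [ 0.60896356 -0.00432952  0.042     ] ang -36.528741679802344 0.04700877397744977
white (np.int32(79), array([333.9, 197.5]), array([327, 195,  14,   6], dtype=int32)) 0.051 [0.59758115 0.00454081 0.051     ] ang -35.908508652779545 0.03258439848943874
white (np.int32(79), array([333.9, 197.5]), array([327, 195,  14,   6], dtype=int32)) 0.079 [0.59716522 0.01255018 0.079     ] ang -23.140029510968592 0.028248636869252323
white (np.int32(182), array([312. , 205.6]), array([298, 203,  30,   7], dtype=int32)) 0.051 [0.57792308 0.00987889 0.051     ] ang -63.9444256573628 0.015330492023805651
white (np.int32(182), array([312. , 205.6]), array([298, 203,  30,   7], dtype=int32)) 0.079 [0.57962668 0.01731271 0.079     ] ang -36.91573642968914 0.010553096137284045
timer y ang 66.09609521213342 0.07310370793613125
```

View pics/w8.png

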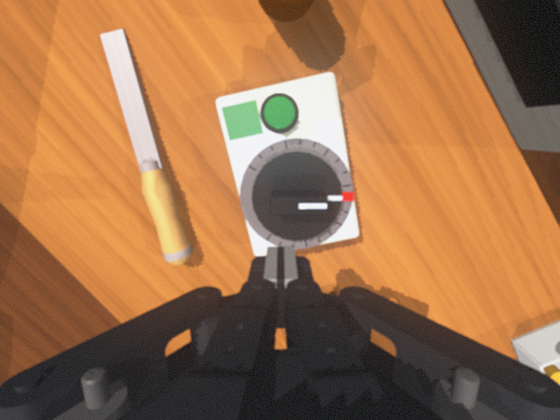

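The pointer (334,197) is on the red mark (348,196). The button at (279,112) is up, the case is in place and the arm is clear, so I hand it in.

```bash
python3 -c "
from workcell import bot
print(bot.job_done())"
```

```text
the job is handed in; nothing more can be done
None
```

I turned the dial clockwise to the red mark while pressing it down with about 11–16 N, then pressed the start button fully and let it go; the timer stayed in place, no other item was touched, and the job was handed in at about 15 s.

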